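# Turn the sample jar to the scanner and seat the reader drawer

## Task

Get the sample reader ready to scan: in its open drawer, turn the jar, standing upright in its ring, until the code tag on its side points straight into the reader at the scanner block, and let go of it. Then push the drawer in by its front, firmly but without ramming it, past the stiff point of its detent until it seats and the little pin on the hood has dropped. Leave the other things on the bench where they are.

Things in the scene. Friction and masses are not known exactly. Their poses are not given: they have to be found in the camera images.
- reader: Fixed white sample reader, 229 deep x 176 wide x 122 mm high, its drawer mouth facing back and to the right. Origin: on the worktop, on the centre line, below the nominal place of the drawer's front face when home; x points into the reader along the drawer's travel, z up. On the right end of its hood a detent block rises to z = 133 mm and the pin's head to about 146 mm.
- hood_edge (a point): Middle of the lower front edge of the reader's hood, at x = -24, z = 104 mm in the reader's frame. The hood (18 mm thick, clear window in its top) spans the full width and overhangs the closed drawer's front by about 24 mm: an upright tool cannot push the drawer home there; tilt it so that the fingertips reach forward under the hood.
- scanner (a point): Middle of the front of the black scanner block (60 wide x 50 high) inside the reader, at its rear on the centre line, at x = 150, z = 55 mm in the reader's frame.
- drawer_face (a point): Centre of the drawer's outer front face, 45 mm above the worktop; axes as the reader's. Plain plate, no handle, 150 wide, 10 thick, z 12 to 68 mm. Starts 155 mm open. Home varies (x = -6 to +8 mm in the reader frame) and is found by feel: 20 to 32 mm before it a detent resists with 10 to 15 N, gives way, then a hard stop. Floor z = 16, walls to 36, rail to 43 mm.
- seat_pin (a joint): Height (m) of the spring pin in the detent block on the right end of the hood: about 0.006 while the drawer is open, 0.009 past the stiff point, and 0 only when it has dropped into the drawer's notch, which means that the drawer is seated.
- jar: Loose amber jar with a ribbed white cap fixed on it, 150 to 310 g. Origin: centre of its underside; z up; height 66 mm. Body diameter 56 up to z = 40 mm, cap diameter 53 from z = 45 to 66 mm. It stands in a 6 mm high ring on the drawer floor, its axis 66 mm behind the drawer's front face on the centre line, and can be turned there. Its x axis points through the code tag.
- jar_tag (a point): Middle of the outer face of the code tag: a white upright plate 30 wide x 26 high x 3 mm on a stub on one side of the jar, 42 mm from the jar's axis, 24 mm above its underside (tag from 11 to 37 mm). It is the only thing that sticks out of the jar's side.
- beaker: Bystander: clear beaker 55 diameter x 70 mm; origin under its centre.
- label_tape: Bystander: roll of cream tape lying flat, 48 diameter x 18 mm; origin under its centre.
- reagent_small_0: Bystander: small amber bottle with black cap, 46 diameter x 98 mm; origin under its centre.
- spare_cap_1: Bystander: loose ribbed screw cap, 53 diameter x 30 mm; origin under its centre.
Mind the look-alikes: they are no part of the job. Leave any green look-alike of the jar alone.

How it is judged:
On the way, in this order (a step that is already met when the one before it is completed fails the run):
1. With the drawer still open, the jar stands upright with its tag facing the scanner block, and is let go (y of jar_tag in the frame of drawer_face between -0.009 and 0.009 m and x of jar_tag in the frame of drawer_face above 0.095 m and x of drawer_face in the frame of reader below -0.09 m and angle between jar's own z axis and vertical below 0.1 rad and contact force between each of the arm, the fingers and jar below 0.1 N), for 0.2 s.
2. The drawer is seated at its detent: the pin has dropped (value of joint seat_pin below 0.0025 m and x of drawer_face in the frame of reader above -0.015 m), for 0.2 s.
At the end, for the whole second after the job is handed in: The drawer is home with the seat pin dropped (pin under 2.5 mm, drawer face at most 15 mm short of nominal home); the jar stands at rest in its ring, upright within 6 degrees, its tag on the scanner side and within 9 mm of the drawer's centre line (about 12 degrees) (all of step 2 and y of jar_tag in the frame of drawer_face between -0.009 and 0.009 m and x of jar_tag in the frame of drawer_face above 0.095 m and angle between jar's own z axis and vertical below 0.1 rad and horizontal distance between jar and drawer_face below 0.072 m and linear speed of jar below 0.02 m/s); the robot touches nothing.
It fails at once if The robot presses on the reader or its drawer with more than 45 N (contact force between any of the arm, the fingers and reader above 45 N).
It fails at once if The jar is tipped by more than 30 degrees (angle between jar's own z axis and vertical above 0.52 rad).
It fails at once if A bystander (beaker, tape roll, small amber bottle, loose cap) is shifted by more than 40 mm (distance of any of beaker, label_tape, reagent_small_0, spare_cap_1 from where it was at the start of the episode above 0.04 m).
It also fails if it takes over 72 s, if anything falls off the work surface, if the arm or the gripper's body presses on something with over 40 N, if the wrist force passes 120 N, or if a joint passes its speed limit or range.

## Robot

A 7-joint arm with a two-finger parallel gripper is mounted at the origin on the work surface; the furniture and walls round the work are solid. World frame = base frame: x ahead of the robot, y to its left, z up, the work surface at z = 0. Lengths are in m, angles in rad, forces in N, time in s.
With the tool pointing down it reaches from about 0.4 to 0.875 m from the base axis. Payload 19.3 kg.
Tool frame: the origin (TCP) lies between the finger pads; the fingertips stand 17 mm ahead of it and the grasp point (between the pads) lies 2 mm behind it; z points along the fingers, y is the line along which they close (so a half turn about z gives the same grasp; the last joint's range is limited). The gripper opens to 85 mm and grips with 20 to 120 N. Pads are 22 mm wide; open, the fingers measure 114 mm over their backs; the gripper's body (76 mm by 85 mm) begins 54 mm behind the grasp point. The pads swing forward as they close: fully open they stand 13 mm farther back than shut.
Start: joints at [1.042, 0.521, -0.036, 1.599, 0.021, 1.021, -0.113], TCP at [0.277, -0.56, 0.248] pointing down, gripper open.
Joint ranges: [-2.91, 2.91], [-0.3, 2.13], [-1.5, 1.42], [0.17, 2.43], [-1.26, 4.41], [0.16, 1.93], [-2.52, 2.52]. Speed limits (rad/s): [1.89, 1.89, 2.39, 2.39, 3.01, 3.01, 3.01].

## Interface

Orientations are given as [roll, pitch, yaw] about the fixed x, y, z axes, in that order (R = Rz(yaw) Ry(pitch) Rx(roll)).
In Python, from workcell import bot gives the robot as it stands.
- The arm moves only by the shell command python3 -m inch 'ROWS' [FORCE]. ROWS is JSON, a list of rows, each a list of 7 numbers: the shift along the tool's x, y, z in units of 200 mm (1.0 is 200 mm), then the turn, a rotation vector about the tool's x, y, z in units of 90 degrees (1.0 is 90 degrees), then the opening, from 0 (shut) to 1 (fully open). In form: [[x, y, z, rx, ry, rz, grip], ...]. A call has 1 to 20 rows; each row is the pose to reach, as a shift and turn from the pose commanded when the call began, along the tool's axes at that moment; what a row does not reach only later rows make up. A row lasts 1/8 s, in which the tool goes at most 62.5 mm and 10.7 degrees, less where a joint would pass 70% of its speed; a pose out of reach is approached as far as the arm can. A call with a number of a shift or a turn outside -1 to 1 is refused whole. A call with a gripper value outside its range is refused whole. The fingers move at their own pace and stop on an object; FORCE is the grip in N (left out, the last holds). Time passes only in rows, so rows that repeat a pose let the fingers close. It gives the time, the measured TCP pose, the force, the opening and the grip force at its end, in the units of the state.
- bot.observe(): the state, without advancing time (a new reading comes with each control period).
- bot.grab_frame(name): name is "scene" or "top" or "wrist"; returns a dict with "img" (384x512x3 uint8, red, green, blue), "z_map" (384x512 float32, m along the optical axis (not along the pixel's ray), 0 where there is no reading), "vfov" (degrees; the focal length in pixels is half the picture's height over the tangent of half this angle, whatever the lens; pixels are square), "cx", "cy" (the principal point, pixels), "rvec" (rotation vector, rad) and "tvec" (3), from world to camera coordinates, as OpenCV has them. Camera axes: x right, y down, z forward; pixel columns grow to the right and rows downward; lengths in m; the calibration is good to about 2 mm. A picture is of the moment at which its call begins.
- bot.job_done(): hands the job in; it is judged then, once.
The state is a dict: "clock": time; "qpos": joint angles; "qd": joint speeds; "joint_efforts": joint torques, N m; "position": TCP position; "tool_rot": TCP orientation; "force": force on the tool from outside, world axes, zero at the start; "moment": the same for the moment, N m; "grip_width": finger opening in m; "finger_force": force on a finger pad.
Only numpy, scipy, OpenCV 4.12 (cv2) and the standard library are available. Lean on these libraries where they do the work, as an engineer would, in place of code of your own. Each camera call takes 0.05 s, during which the arm holds its last target. There are 200 camera calls.

## Working session

There is one attempt and no reset: what is moved stays moved. The work goes in short steps, Python scripts to look and compute and a shell command to move; the robot and the scene stay as the last step left them, time stands still between calls to the robot, and variables do not carry over. Pictures are saved under pics/ and viewed, at most 10 in all, crops included, and the job is handed in when it is done.

```bash
mkdir -p pics; cat > h.py <<'E'
import numpy as np, cv2
from workcell import bot
from scipy.spatial.transform import Rotation as R
def grab(n,tag):
    f=bot.grab_frame(n); cv2.imwrite(f'pics/{tag}.png',f['img'][:,:,::-1]); np.savez(f'pics/{tag}.npz',**f); return f
def load(tag): return dict(np.load(f'pics/{tag}.npz'))
def cloud(f):
    h,w=f['z_map'].shape; fl=h/2/np.tan(np.radians(float(f['vfov']))/2)
    v,u=np.mgrid[:h,:w]; z=f['z_map']
    P=np.stack([(u-f['cx'])/fl*z,(v-f['cy'])/fl*z,z],-1)
    M=cv2.Rodrigues(np.array(f['rvec'],float))[0]
    return (P-np.array(f['tvec']).ravel())@M
E
python3 - <<'E'
from h import *
a=grab('scene','s0');b=grab('top','t0')
cv2.imwrite('pics/st.png',np.hstack([a['img'],b['img']])[:,:,::-1][:, :])
for f in(a,b):print(f['vfov'],f['cx'],f['cy'],f['tvec'])
print(bot.observe())
E
```

```text
48.747867907701874 252.6012194801745 188.73506870529658 [-0.48944524  0.21351787  1.29519849]
54.98141940630364 258.67702867484894 191.80052244321524 [-0.0713379   0.52291768  0.93652811]
{'clock': 0.1, 'qpos': array([ 1.04183094,  0.52195901, -0.03632502,  1.59995921,  0.02117274,
        1.02115288, -0.11281362]), 'qd': array([-4.91838193e-04, -1.95206783e-03,  1.04450622e-03,  2.21103447e-04,
       -1.85301096e-03, -3.79325506e-04, -5.44900530e-05]), 'joint_efforts': array([ 2.53111801e-03, -9.28485560e+01,  1.98315158e+00, -3.70537305e+01,
        1.80357619e-02,  5.29500103e-03,  5.66880090e-05]), 'position': array([ 0.27661285, -0.56011121,  0.2477775 ]), 'tool_rot': array([-3.14049956e+00,  5.72636174e-05,  4.58724626e-01]), 'force': array([-0.65848543, -0.05548896,  0.17507486]), 'moment': array([-0.0388293 ,  0.06094477,  0.00055304]), 'finger_force': 0.0, 'grip_width': 0.085309458391216}
```

View pics/s0.png

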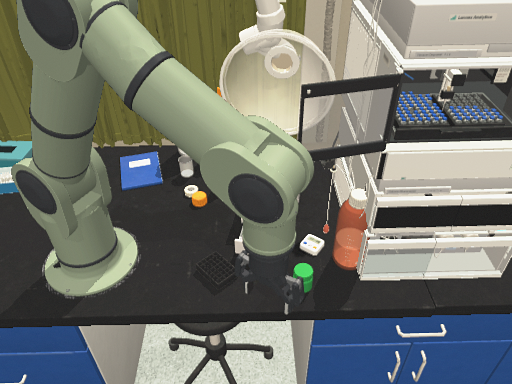

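View pics/t0.png

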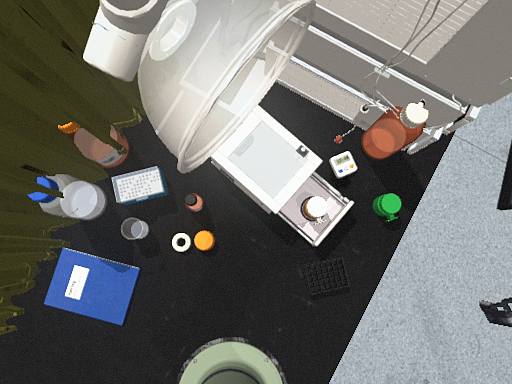

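The top view shows the reader at about (265,160), the open drawer toward (330,220), and the jar's cap at (316,208). The green look-alike is at (388,206). The bystanders are to the left, around (135–205, 200–242). Next I'll measure from an enlarged crop.

```bash
python3 - <<'E'
from h import *
f=load('t0');c=cloud(f)
cr=f['img'][95:255,200:400][:,:,::-1]
cv2.imwrite('pics/c1.png',cv2.resize(cr,None,fx=3.7,fy=3.7,interpolation=cv2.INTER_CUBIC))
for u,v in [(316,203),(310,200),(322,205),(308,214),(320,240),(350,205),(335,222),(300,180),(260,160),(225,140),(318,160),(212,160),(280,207),(302,150),(388,202),(283,222)]: print(u,v,c[v,u].round(4))
# hood top plane
X=c.reshape(-1,3);
m=(abs(X[:,2]-.122)<.006)&(X[:,0]>.3)&(X[:,0]<1)&(abs(X[:,1])<.6)
print(m.sum())
(cx,cy),(w,h),a=cv2.minAreaRect(X[m][:,:2].astype(np.float32));print(cx,cy,w,h,a)
print(np.median(X[m],0))
E
```

```text
316 203 [ 0.4865 -0.2183  0.0837]
310 200 [ 0.4945 -0.2039  0.0805]
322 205 [ 0.4816 -0.2339  0.0807]
308 214 [ 0.4612 -0.2019  0.0554]
320 240 [ 0.3942 -0.2283  0.0681]
350 205 [ 0.4824 -0.3087  0.0676]
335 222 [ 0.4391 -0.2678  0.0698]
300 180 [ 0.5392 -0.1744  0.119 ]
260 160 [ 0.5888 -0.0773  0.1218]
225 140 [ 0.5982 -0.001   0.2645]
318 160 [ 0.5877 -0.2191  0.1243]
212 160 [0.6017 0.0449 0.0682]
280 207 [ 0.4733 -0.1241  0.1217]
302 150 [ 0.6085 -0.1779  0.1413]
388 202 [ 0.4895 -0.4076  0.0676]
283 222 [ 0.4444 -0.142   0.    ]
6826
0.6063487529754639 0.037753164768218994 0.3590019941329956 1.0479133129119873 15.10153579711914
[ 0.59381503 -0.09019143  0.12053869]
```

View pics/c1.png

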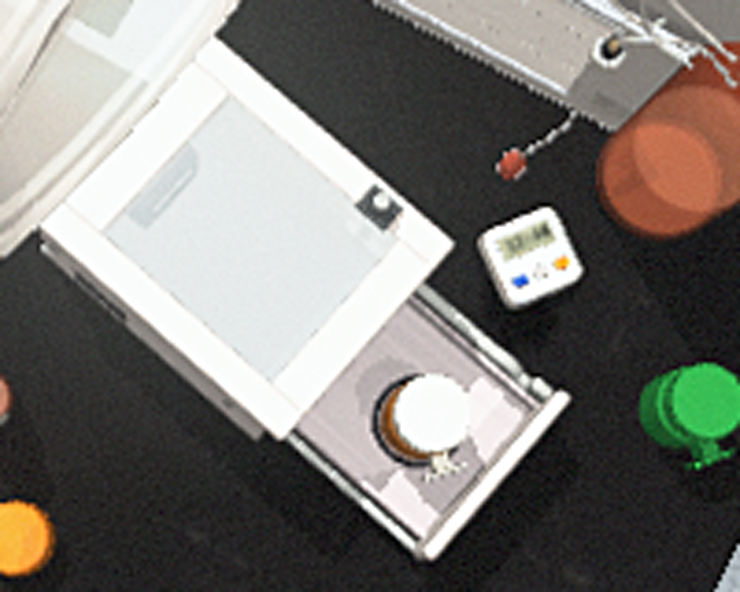

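The crop shows the tag at about (440,465) in crop pixels, pointing toward the robot. The hood corners are near (45,228), (285,437), (453,243) and (210,45), and the drawer's front top edge runs from (430,555) to (567,397).

```bash
python3 - <<'E'
from h import *
f=load('t0');c=cloud(f)
M=cv2.Rodrigues(np.array(f['rvec'],float))[0];t=np.array(f['tvec']).ravel()
fl=192/np.tan(np.radians(float(f['vfov']))/2)
def px(cu,cv_,z):
    u=(cu+.5)/3.7-.5+200;v=(cv_+.5)/3.7-.5+95
    d=M.T@np.array([(u-f['cx'])/fl,(v-f['cy'])/fl,1]);o=-M.T@t
    return o+d*(z-o[2])/d[2]
H=[px(*p,.122) for p in[(45,228),(285,437),(453,243),(210,45)]]
for a,b in zip(H,H[1:]+H[:1]):print('hood',a.round(4),np.linalg.norm(b-a).round(4),np.degrees(np.arctan2(*(b-a)[[1,0]])).round(2))
a,b=px(427,557,.068),px(570,397,.068);print('face',a,b,np.linalg.norm(a-b),np.degrees(np.arctan2(*(b-a)[[1,0]])))
# depth based hood
X=c.reshape(-1,3);v,u=np.mgrid[:384,:512]
m=((u>205)&(u<330)&(v>100)&(v<220)).ravel()&(abs(X[:,2]-.122)<.005)
r=cv2.minAreaRect(X[m][:,:2].astype(np.float32));print(r,cv2.boxPoints(r))
m=((u>295)&(u<335)&(v>185)&(v<228)).ravel()&(abs(X[:,2]-.082)<.005)
q=X[m][:,:2].astype(np.float32);print('cap',cv2.minEnclosingCircle(q),q.mean(0),m.sum())
th=None
m=((u>305)&(u<360)&(v>190)&(v<255)).ravel()&(abs(X[:,2]-.068)<.005)
q=X[m][:,:2].astype(np.float32);
print('tag px',px(440,465,.053))
E
```

```text
hood [0.5985 0.0401 0.122 ] 0.2089 -131.74
hood [ 0.4595 -0.1158  0.122 ] 0.1711 -41.64
hood [ 0.5874 -0.2295  0.122 ] 0.2104 49.4
hood [ 0.7243 -0.0697  0.122 ] 0.167 138.88
face [ 0.38144866 -0.2153418   0.068     ] [ 0.49024021 -0.3184648   0.068     ] 0.149899804723772 -43.46774756666698
((0.5950592756271362, -0.09260576963424683), (0.21541355550289154, 0.17657992243766785), 48.03877258300781) [[ 0.45739138 -0.11366315]
 [ 0.58869576 -0.23172936]
 [ 0.73272717 -0.07154839]
 [ 0.6014228   0.04651782]]
cap ((0.4790555536746979, -0.22035320103168488), 0.02667841501533985) [ 0.47914717 -0.21988946] 330
tag px [ 0.44482555 -0.22916104  0.053     ]
```

```bash
cat >> h.py <<'E'
def go(p,rpy):
    s=bot.observe();A=R.from_euler('xyz',s['tool_rot']);B=R.from_euler('xyz',rpy)
    d=A.inv().apply(np.array(p)-s['position'])/.2;w=(A.inv()*B).as_rotvec()/(np.pi/2)
    print('shift',d.round(4),'turn',w.round(4),'|mm|',(np.linalg.norm(d)*200).round(1))
E
python3 - <<'E'
from h import *
go([.38,-.39,.22],[np.pi,0,.4587+1.3])
go([.479,-.2195,.20],[np.pi,0,.4587+1.5])
E
```

```text
shift [ 0.8401 -0.5336  0.1394] turn [-6.000e-04 -4.000e-04 -8.276e-01] |mm| 201.0
shift [ 1.6615 -1.0786  0.24  ] turn [-6.000e-04 -5.000e-04 -9.549e-01] |mm| 399.1
```

```bash
python3 -m inch '[[0.84,-0.534,0.14,0,0,-0.83,0.8],[0.84,-0.534,0.14,0,0,-0.83,0.8],[0.84,-0.534,0.14,0,0,-0.83,0.8],[0.84,-0.534,0.14,0,0,-0.83,0.8],[0.84,-0.534,0.14,0,0,-0.83,0.8],[0.84,-0.534,0.14,0,0,-0.83,0.8],[0.84,-0.534,0.14,0,0,-0.83,0.8],[0.84,-0.534,0.14,0,0,-0.83,0.8],[0.84,-0.534,0.14,0,0,-0.83,0.8]]'; python3 - <<'E'
from h import *
print(bot.observe()['qpos'].round(3))
go([.479,-.2195,.17],[np.pi,0,np.radians(185)])
E
```

```text
clock: 1.23
position: [0.38, -0.3902, 0.2202]
tool_rot: [-3.141, -0.0, 1.758]
force: [0.4, 0.6, 0.3]
grip_width: 0.0683
finger_force: 0.0
[ 0.978  0.45  -0.387  1.828  0.21   0.904  0.683]
shift [0.7465 0.6456 0.2509] turn [ 0.000e+00 -2.000e-04 -9.363e-01] |mm| 203.7
```

```bash
python3 -m inch '[[0.747,0.646,0.25,0,0,-0.936,0.8],[0.747,0.646,0.25,0,0,-0.936,0.8],[0.747,0.646,0.25,0,0,-0.936,0.8],[0.747,0.646,0.25,0,0,-0.936,0.8],[0.747,0.646,0.25,0,0,-0.936,0.8],[0.747,0.646,0.25,0,0,-0.936,0.8],[0.747,0.646,0.25,0,0,-0.936,0.8],[0.747,0.646,0.25,0,0,-0.936,0.8],[0.747,0.646,0.25,0,0,-0.936,0.8],[0.747,0.646,0.25,0,0,-0.936,0.8]]'; python3 - <<'E'
from h import *
print(bot.observe()['qpos'].round(3))
w=grab('wrist','w1')
cv2.imwrite('pics/w1b.png',cv2.resize(w['img'][:,:,::-1],(760,570)))
c=cloud(w);X=c.reshape(-1,3);
m=(abs(X[:,2]-.083)<.004)&(np.hypot(X[:,0]-.479,X[:,1]+.2195)<.04)
q=X[m][:,:2].astype(np.float32);print(m.sum(),cv2.minEnclosingCircle(q) if m.sum() else 0,X[m].mean(0))
E
```

```text
clock: 2.48
position: [0.4784, -0.2189, 0.1702]
tool_rot: [3.142, -0.0, -3.056]
force: [-0.4, -0.2, 0.2]
grip_width: 0.068
finger_force: 0.0
[ 0.869  0.568 -0.756  1.906  0.505  0.868  1.511]
4318 ((0.4755614697933197, -0.22172805666923523), 0.026574788615107536) [ 0.47457472 -0.22176603  0.08191116]
```

View pics/w1b.png

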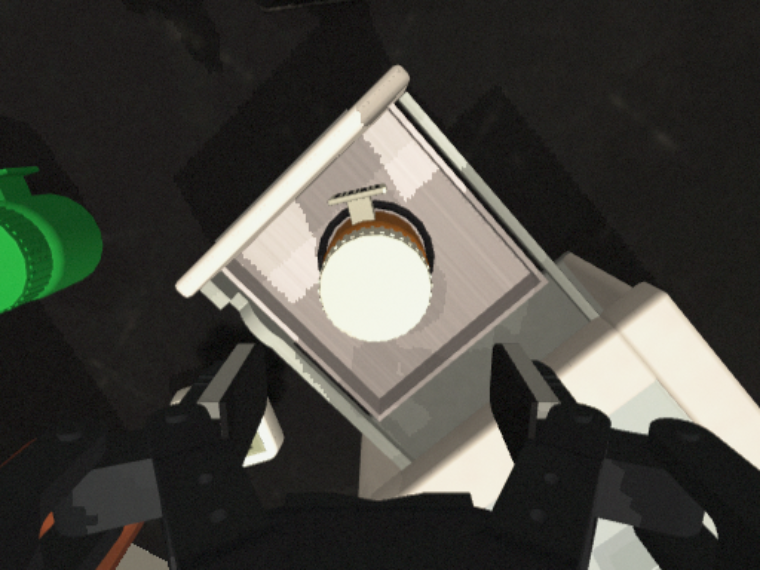

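The wrist view shows the cap centred at (376,287). The tag's plate runs (331,200)–(386,189), and the drawer plate's outer top edge runs from about (179,287) to (395,67). The tag points up in the picture, tilted slightly left.

```bash
cat >> h.py <<'E'
def px(f,u,v,z,s=1.):
    M=cv2.Rodrigues(np.array(f['rvec'],float))[0];o=-M.T@np.array(f['tvec']).ravel()
    fl=192/np.tan(np.radians(float(f['vfov']))/2);u=(u+.5)/s-.5;v=(v+.5)/s-.5
    d=M.T@np.array([(u-f['cx'])/fl,(v-f['cy'])/fl,1]);return o+d*(z-o[2])/d[2]
ang=lambda d:np.degrees(np.arctan2(d[1],d[0]))
E
python3 - <<'E'
from h import *
f=load('w1');s=760/512;g=lambda u,v,z:px(f,u,v,z,s)
a,b=g(395,67,.066),g(179,287,.066);print('face',a,b,np.linalg.norm(a-b),ang(b-a)+90)
a,b=g(404,92,.043),g(597,318,.043);print('rail',ang(b-a))
a,b=g(388,112,.036),g(541,276,.036);print('wall',ang(b-a))
t1,t2=g(331,199,.053),g(386,188,.053);print('tag',t1,t2,np.linalg.norm(t1-t2),ang(t2-t1))
c=np.array([.4756,-.2217,.053]);m=(t1+t2)/2;print(m-c,np.linalg.norm((m-c)[:2]),ang(m-c))
go([.4765,-.221,.072],[np.pi,0,-3.056])
E
```

```text
face [ 0.37860571 -0.22108021  0.066     ] [ 0.4874392  -0.31728486  0.066     ] 0.1452586083032526 48.52454615783249
rail 47.627132320788256
wall 49.582142513331085
tag [ 0.43970851 -0.24660907  0.053     ] [ 0.43203574 -0.21999564  0.053     ] 0.027697398390539103 106.08250765058823
[-3.97278784e-02 -1.16023576e-02 -6.93889390e-18] 0.04138742590480285 -163.7197808483468
shift [ 0.011  -0.0094  0.4917] turn [-0.0001 -0.      0.001 ] |mm| 98.4
```

```bash
python3 -m inch '[[0.011,-0.009,0.15,0,0,0,0.8],[0.011,-0.009,0.3,0,0,0,0.8],[0.011,-0.009,0.4,0,0,0,0.8],[0.011,-0.009,0.47,0,0,0,0.8],[0.011,-0.009,0.49,0,0,0,0.8],[0.011,-0.009,0.49,0,0,0,0.8],[0.011,-0.009,0.49,0,0,0,0.5],[0.011,-0.009,0.49,0,0,0,0.5],[0.011,-0.009,0.49,0,0,0,0.4],[0.011,-0.009,0.49,0,0,0,0.4],[0.011,-0.009,0.49,0,0,0,0.4],[0.011,-0.009,0.49,0,0,0,0.4]]' 25; python3 - <<'E'
from h import *
print(bot.observe()['qpos'].round(3),bot.observe()['moment'])
E
```

```text
clock: 4.03
position: [0.4768, -0.2212, 0.0731]
tool_rot: [-3.141, 0.001, -3.051]
force: [-1.3, 2.1, 5.4]
grip_width: 0.0509
finger_force: 25.8
[ 0.787  0.707 -0.643  1.965  0.661  0.689  1.391] [ 0.00327542  0.13323185 -0.01540776]
```

```bash
python3 -m inch '[[0,0,0,0,0,0.05,0.4],[0,0,0,0,0,0.12,0.4],[0,0,0,0,0,0.2,0.4],[0,0,0,0,0,0.28,0.4],[0,0,0,0,0,0.36,0.4],[0,0,0,0,0,0.44,0.4],[0,0,0,0,0,0.52,0.4],[0,0,0,0,0,0.6,0.4],[0,0,0,0,0,0.68,0.4],[0,0,0,0,0,0.76,0.4],[0,0,0,0,0,0.82,0.4],[0,0,0,0,0,0.82,0.4]]'; python3 - <<'E'
from h import *
print(bot.observe()['qpos'].round(3),bot.observe()['moment'])
E
```

```text
clock: 5.52
position: [0.4769, -0.2213, 0.0731]
tool_rot: [3.141, 0.001, 1.944]
force: [0.3, -1.3, 7.6]
grip_width: 0.0505
finger_force: 25.9
[ 0.556  0.643 -0.319  1.977  0.355  0.574  0.37 ] [-0.47893601  0.29964826  0.0019692 ]
```

```bash
python3 -m inch '[[0,0,0,0,0,0.05,0.4],[0,0,0,0,0,0.12,0.4],[0,0,0,0,0,0.2,0.4],[0,0,0,0,0,0.28,0.4],[0,0,0,0,0,0.36,0.4],[0,0,0,0,0,0.44,0.4],[0,0,0,0,0,0.52,0.4],[0,0,0,0,0,0.6,0.4],[0,0,0,0,0,0.68,0.4],[0,0,0,0,0,0.76,0.4],[0,0,0,0,0,0.82,0.4],[0,0,0,0,0,0.82,0.4],[0,0,0,0,0,0.82,0.4]]'; python3 - <<'E'
from h import *
print(bot.observe()['qpos'].round(3),bot.observe()['moment'])
E
```

```text
clock: 7.15
position: [0.4767, -0.221, 0.073]
tool_rot: [3.141, -0.001, 0.658]
force: [-1.7, -0.4, 10.7]
grip_width: 0.0506
finger_force: 26.2
[ 0.307  0.63   0.019  1.99  -0.023  0.52  -0.57 ] [ 0.14608457  0.58451722 -0.05086375]
```

```bash
python3 -m inch '[[0,0,0,0,0,0,0.6],[0,0,0,0,0,0,0.75],[0,0,0,0,0,0,0.75],[0,0,0,0,0,0,0.75],[0,0,-0.05,0,0,0,0.75],[0,0,-0.15,0,0,0,0.75],[0,0,-0.3,0,0,0,0.75],[0,0,-0.5,0,0,0,0.75],[0,0,-0.6,0,0,0,0.75],[0,0,-0.6,0,0,0,0.75]]'; python3 - <<'E'
from h import *
w=grab('wrist','w2');grab('top','t2')
cv2.imwrite('pics/w2b.png',cv2.resize(w['img'][:,:,::-1],(760,570)))
c=cloud(w);X=c.reshape(-1,3);
m=(abs(X[:,2]-.083)<.004)&(np.hypot(X[:,0]-.477,X[:,1]+.221)<.04)
q=X[m][:,:2].astype(np.float32);print(m.sum(),cv2.minEnclosingCircle(q) if m.sum() else 0,X[m].mean(0))
E
```

```text
clock: 8.4
position: [0.4771, -0.2212, 0.1942]
tool_rot: [3.139, -0.002, 0.657]
force: [0.1, -0.3, -0.6]
grip_width: 0.064
finger_force: 0.0
3535 ((0.47704991698265076, -0.2216130495071411), 0.0265541672706604) [ 0.47764534 -0.22120951  0.0818721 ]
```

View pics/w2b.png

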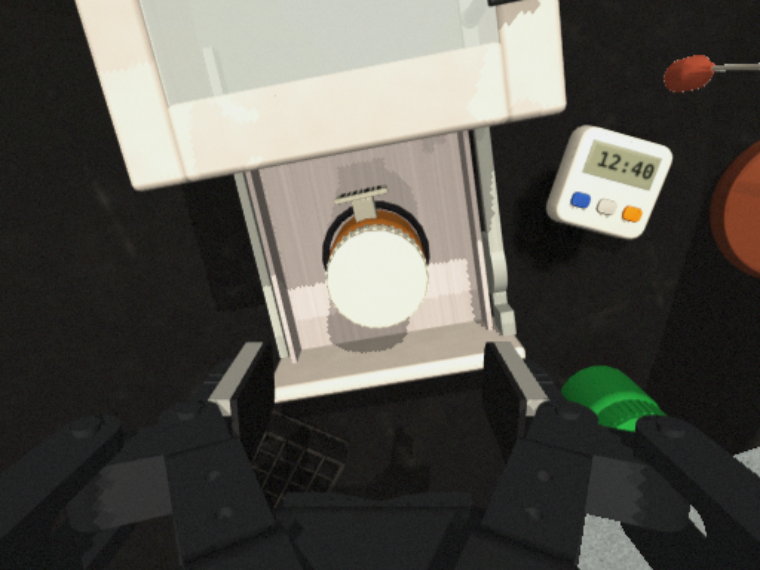

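The jar stands in its ring and the tag, at (336–387, ~194), now faces into the reader. The drawer plate's outer top edge runs (275,402)–(525,355), and the walls run (248,172)–(287,362) and (466,133)–(492,325).

```bash
python3 - <<'E'
from h import *
f=load('w2');s=760/512;g=lambda u,v,z:px(f,u,v,z,s)
a,b=g(275,402,.066),g(525,353,.066);print('face',a,b,np.linalg.norm(a-b),ang(b-a)+90)
h1,h2=g(138,190,.118),g(566,106,.118);print('hood',h1,h2,np.linalg.norm(h1-h2),ang(h2-h1)+90)
for p,q in[((295,360),(260,172)),((489,325),(465,133))]:
  a2,b2=g(*p,.036),g(*q,.036);print('wall',a2,ang(b2-a2))
t1,t2=g(335,201,.053),g(387,190,.053);print('tag',np.linalg.norm(t1-t2),ang(t2-t1)+90)
c=np.array([.477,-.2216,.053]);m=(t1+t2)/2;print(np.linalg.norm((m-c)[:2]),ang(m-c))
th=np.radians(48.3);ex=np.array([np.cos(th),np.sin(th),0]);ey=np.array([-ex[1],ex[0],0])
fm=(a+b)/2
print('face->jar',(c-fm)@ex,(c-fm)@ey,'face->tag',(m-fm)@ex,(m-fm)@ey,fm,'hoodmid',(h1+h2)/2,((h1+h2)/2-c)@ey)
E
```

```text
face [ 0.37924681 -0.22232373  0.066     ] [ 0.49040563 -0.31657547  0.066     ] 0.14573838288048796 49.70533624018923
hood [ 0.45553585 -0.11496634  0.118     ] [ 0.58606745 -0.2312229   0.118     ] 0.17479726949699853 48.31048926346798
wall [ 0.39363762 -0.22043261  0.036     ] 44.821856593340236
wall [ 0.48618867 -0.30219953  0.036     ] 47.64004490563057
tag 0.028859965181208102 49.40370637131633
0.04028581943003236 49.965110086872066
face->jar 0.06378161881139412 0.0003424536220257915 face->tag 0.10405042714610681 0.0015130613493817841 [ 0.43482622 -0.2694496   0.066     ] hoodmid [ 0.52080165 -0.17309462  0.118     ] -0.00043673053368972043
```

Step 1 is met: the tag is about 1.5 mm off the centre line. Next I'll back off and tilt the tool for the push.

```bash
python3 - <<'E'
from h import *
th=np.radians(48.2);ex=np.array([np.cos(th),np.sin(th),0]);F=np.array([.435,-.2695,.045])
go(F-.08*ex+[0,0,.12],[np.pi,-.5,th])
go(F-.08*ex+[0,0,.12],[np.pi,-.96,th])
E
```

```text
shift [-0.7052  0.1401  0.1362] turn [ 0.0293  0.3174 -0.115 ] |mm| 146.4
shift [-0.7052  0.1401  0.1362] turn [ 0.0564  0.6093 -0.1083] |mm| 146.4
```

```bash
python3 -m inch '[[-0.3,0.06,-0.1,0,0,-0.1,0.3],[-0.6,0.12,0,0.01,0.1,-0.11,0],[-0.705,0.14,0.13,0.03,0.2,-0.11,0],[-0.705,0.14,0.136,0.03,0.32,-0.115,0],[-0.705,0.14,0.136,0.04,0.42,-0.115,0],[-0.705,0.14,0.136,0.05,0.52,-0.115,0],[-0.705,0.14,0.136,0.056,0.61,-0.108,0],[-0.705,0.14,0.136,0.056,0.61,-0.108,0],[-0.705,0.14,0.136,0.056,0.61,-0.108,0],[-0.705,0.14,0.136,0.056,0.61,-0.108,0]]'; python3 - <<'E'
from h import *
print(bot.observe()['qpos'].round(3))
th=np.radians(48.2);ex=np.array([np.cos(th),np.sin(th),0]);F=np.array([.435,-.2695,.045]);d=ex*np.sin(.96)-np.array([0,0,np.cos(.96)])
go(F-.03*ex-.017*d,[np.pi,-.96,th])
E
```

```text
clock: 9.75
position: [0.3822, -0.3286, 0.1651]
tool_rot: [3.141, -0.959, 0.842]
force: [0.5, 0.9, -0.6]
grip_width: 0.0001
finger_force: 0.0
[ 1.388  0.77  -0.44   1.888 -0.738  1.008  0.84 ]
shift [-3.504e-01 -4.000e-04  4.614e-01] turn [-0.0001  0.0004  0.0002] |mm| 115.9
```

```bash
python3 -m inch '[[-0.12,0,0.15,0,0,0,0],[-0.23,0,0.3,0,0,0,0],[-0.3,0,0.4,0,0,0,0],[-0.35,0,0.461,0,0,0,0],[-0.35,0,0.461,0,0,0,0],[-0.35,0,0.461,0,0,0,0]]'; python3 - <<'E'
from h import *
s=bot.observe();print(s['qpos'].round(3))
w=grab('scene','s3');grab('top','t3')
cv2.imwrite('pics/t3b.png',cv2.resize(load('t3')['img'][120:300,220:420][:,:,::-1],None,fx=3,fy=3,interpolation=cv2.INTER_CUBIC))
E
```

```text
clock: 10.5
position: [0.4057, -0.3032, 0.0557]
tool_rot: [3.139, -0.96, 0.843]
force: [0.3, 0.1, -0.0]
grip_width: -0.0
finger_force: 0.0
[ 1.35   0.97  -0.462  1.908 -0.775  0.809  0.968]
```

View pics/t3b.png

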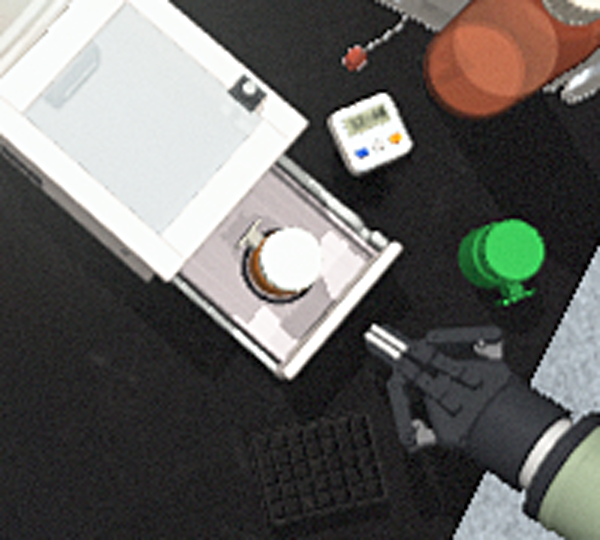

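The shut fingers are lined up with the middle of the drawer front, and the jar's tag points into the reader. I'll start pushing slowly.

```bash
python3 -m inch '[[0.0287,0,0.041,0,0,0,0],[0.0574,0,0.082,0,0,0,0],[0.069,0,0.098,0,0,0,0],[0.08,0,0.115,0,0,0,0],[0.0918,0,0.131,0,0,0,0],[0.103,0,0.147,0,0,0,0],[0.1148,0,0.164,0,0,0,0],[0.1262,0,0.18,0,0,0,0],[0.1435,0,0.205,0,0,0,0],[0.16,0,0.229,0,0,0,0],[0.178,0,0.254,0,0,0,0],[0.195,0,0.279,0,0,0,0]]'; python3 - <<'E'
from h import *
s=bot.observe();print(s['qpos'].round(3),s['force'])
E
```

```text
clock: 12.1
position: [0.4508, -0.2527, 0.0548]
tool_rot: [3.14, -0.96, 0.84]
force: [-7.4, -6.3, 5.6]
grip_width: -0.0002
finger_force: 5.1
[ 1.285  0.978 -0.536  1.963 -0.859  0.684  0.973] [-7.36439823 -6.2992863   5.64768256]
```

```bash
python3 -m inch '[[0.0187,0,0.0266,0,0,0,0],[0.0373,0,0.0532,0,0,0,0],[0.056,0,0.08,0,0,0,0],[0.0746,0,0.1064,0,0,0,0],[0.0933,0,0.133,0,0,0,0],[0.112,0,0.16,0,0,0,0],[0.1306,0,0.1862,0,0,0,0],[0.1493,0,0.2128,0,0,0,0],[0.168,0,0.2394,0,0,0,0],[0.1866,0,0.266,0,0,0,0]]'; python3 - <<'E'
from h import *
s=bot.observe();print(s['qpos'].round(3))
grab('top','t4');f=load('t4')
cv2.imwrite('pics/t4b.png',cv2.resize(f['img'][110:290,220:420][:,:,::-1],None,fx=3,fy=3,interpolation=cv2.INTER_CUBIC))
E
```

```text
clock: 13.35
position: [0.4943, -0.2045, 0.0548]
tool_rot: [3.14, -0.96, 0.84]
force: [-7.3, -8.1, 4.2]
grip_width: -0.0
finger_force: 4.8
[ 1.22   0.995 -0.615  1.995 -0.944  0.566  0.98 ]
```

View pics/t4b.png

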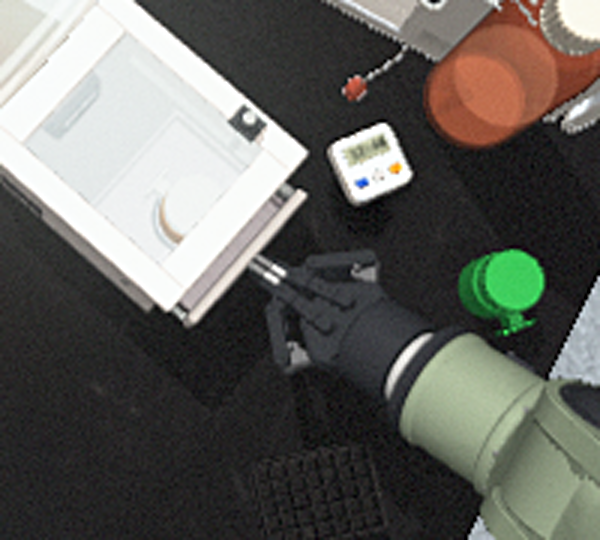

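The drawer is about 50 mm short of home and centred, with the jar visible through the window. I'll go on in 2–3 mm steps, watching the force.

```bash
python3 -m inch '[[0.0086,0,0.0123,0,0,0,0],[0.0172,0,0.0246,0,0,0,0],[0.0258,0,0.0369,0,0,0,0],[0.0344,0,0.0492,0,0,0,0],[0.043,0,0.0615,0,0,0,0]]';  python3 -m inch '[[0.0057,0,0.0082,0,0,0,0],[0.0115,0,0.0164,0,0,0,0],[0.0172,0,0.0246,0,0,0,0]]'; python3 -m inch '[[0.0057,0,0.0082,0,0,0,0],[0.0115,0,0.0164,0,0,0,0]]'
```

```text
clock: 14.02
position: [0.5042, -0.1929, 0.0549]
tool_rot: [3.141, -0.96, 0.84]
force: [-5.9, -5.2, 4.1]
grip_width: 0.0002
finger_force: 4.2
clock: 14.4
position: [0.5079, -0.1887, 0.0549]
tool_rot: [3.141, -0.96, 0.84]
force: [-9.1, -6.0, 6.6]
grip_width: 0.0
finger_force: 5.2
clock: 14.65
position: [0.5109, -0.1855, 0.0549]
tool_rot: [3.141, -0.96, 0.841]
force: [-4.0, -3.6, 3.5]
grip_width: -0.0
finger_force: 2.8
```

```bash
python3 -m inch '[[0.0057,0,0.0082,0,0,0,0],[0.0115,0,0.0164,0,0,0,0]]';python3 -m inch '[[0.0057,0,0.0082,0,0,0,0],[0.0115,0,0.0164,0,0,0,0]]'; python3 -m inch '[[0.0057,0,0.0082,0,0,0,0],[0.0115,0,0.0164,0,0,0,0]]'
```

```text
clock: 14.9
position: [0.5137, -0.1823, 0.0549]
tool_rot: [3.141, -0.961, 0.841]
force: [-2.9, -4.0, 1.7]
grip_width: 0.0004
finger_force: 1.9
clock: 15.15
position: [0.5165, -0.179, 0.055]
tool_rot: [3.141, -0.961, 0.841]
force: [-0.9, -1.5, 0.3]
grip_width: 0.0002
finger_force: 0.8
clock: 15.4
position: [0.5191, -0.1757, 0.0551]
tool_rot: [3.141, -0.961, 0.841]
force: [-0.3, -1.1, 0.0]
grip_width: 0.0001
finger_force: 0.5
```

```bash
python3 -m inch '[[0.0057,0,0.0082,0,0,0,0],[0.0115,0,0.0164,0,0,0,0]]';python3 -m inch '[[0.0057,0,0.0082,0,0,0,0],[0.0115,0,0.0164,0,0,0,0]]'; python3 -m inch '[[0.0057,0,0.0082,0,0,0,0],[0.0086,0,0.0123,0,0,0,0]]'
```

```text
clock: 15.65
position: [0.5217, -0.1729, 0.0551]
tool_rot: [3.141, -0.961, 0.841]
force: [-0.8, -1.2, -0.1]
grip_width: 0.0001
finger_force: 0.5
clock: 15.9
position: [0.5244, -0.1699, 0.0551]
tool_rot: [3.141, -0.961, 0.841]
force: [-1.5, -0.5, -0.4]
grip_width: -0.0002
finger_force: 0.5
clock: 16.15
position: [0.526, -0.1683, 0.0549]
tool_rot: [3.141, -0.96, 0.84]
force: [-14.4, -9.7, 9.5]
grip_width: -0.0002
finger_force: 8.5
```

```bash
python3 - <<'E'
from h import *
s=bot.observe();print(s['force'],s['position'])
for t in('t0','t3','t4'):
    pass
grab('top','t5')
for t in('t0','t4','t5'):
    X=cloud(load(t)).reshape(-1,3);m=(np.hypot(X[:,0]-.6085,X[:,1]+.178)<.02);z=np.sort(X[m][:,2]);print(t,m.sum(),z[-6:].round(4))
E
```

```text
[-14.39187225  -9.70140558   9.52183335] [ 0.52597374 -0.16834109  0.05490368]
t0 208 [0.1421 0.1424 0.1425 0.1425 0.1428 0.1458]
t4 204 [0.1417 0.1417 0.1421 0.1422 0.1436 0.145 ]
t5 207 [0.1369 0.1369 0.1372 0.1374 0.138  0.1383]
```

The pin has dropped about 5 mm from its open height, and the 20 N reading fits the hard stop. I'll back off and check.

```bash
python3 -m inch '[[0,0,0,0,0,0,0],[-0.0287,0,-0.041,0,0,0,0],[-0.1148,0,-0.164,0,0,0,0],[-0.23,0,-0.328,0,0,0,0],[-0.287,0,-0.41,0,0,0,0],[-0.287,0,-0.41,0,0,0,0],[-0.287,0,-0.41,0,0,0,0],[-0.287,0,-0.41,0,0,0,0]]'; python3 - <<'E'
from h import *
f=grab('top','t6')
X=cloud(f).reshape(-1,3);m=(np.hypot(X[:,0]-.6085,X[:,1]+.178)<.02);z=np.sort(X[m][:,2]);print(m.sum(),z[-6:].round(4))
cv2.imwrite('pics/t6b.png',cv2.resize(f['img'][90:250,205:365][:,:,::-1],(600,600),interpolation=cv2.INTER_CUBIC))
E
```

```text
clock: 17.2
position: [0.4602, -0.2414, 0.0552]
tool_rot: [3.141, -0.962, 0.842]
force: [0.1, -0.6, -0.5]
grip_width: 0.0002
finger_force: 0.0
201 [0.1362 0.1367 0.137  0.138  0.1381 0.1393]
```

View pics/t6b.png

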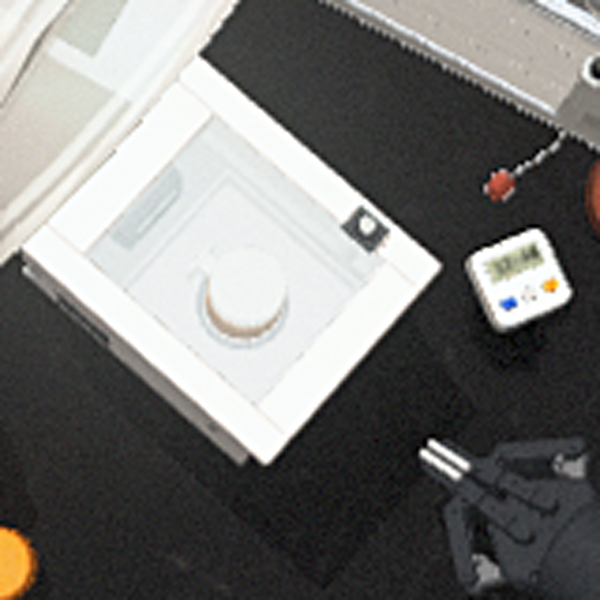

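The drawer is fully under the hood and the pin is down at (367,225). Through the window the jar stands in its ring at (243,300) with its tag at about (200,268), pointing at the scanner. The arm is clear.

```bash
python3 -c "
from workcell import bot
print(bot.job_done())"
```

```text
the job is handed in; nothing more can be done
None
```

The job is handed in, but no verdict came back: the jar's tag faces the scanner (about 1.5 mm off the centre line, measured before the push), the drawer is home with its pin down, the arm is clear of everything, and the highest push force I read was about 20 N.

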